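Reload the sealing-film dispenser

ROBOT

A 6-joint arm with a two-finger parallel gripper is mounted at the origin on the work surface. World frame = base frame: x ahead of the robot, y to its left, z up, the work surface at z = 0. Lengths are in m, angles in degrees, forces in N, time in s.
With the tool pointing down it reaches from about 0.35 to 0.95 m from the base axis. Payload 17.4 kg.
Tool frame: the origin (TCP) lies at the very end of the fingers, on their centre line; the grasp point (between the pads) lies 19 mm behind it; z points along the fingers, y is the line along which they close (so a half turn about z gives the same grasp; the last joint's range is limited). The gripper opens to 93 mm and grips with 3 to 60 N. Pads are 15 mm wide; open, the fingers measure 128 mm over their backs; the gripper's body (75 mm by 188 mm) begins 65 mm behind the grasp point.
Start: joints at [71.173, 6.646, 82.598, -0, 90.757, -2.166], TCP at [0.194, 0.647, 0.219] pointing down, gripper open.
Joint ranges: [-162.19, 162.19], [-47.58, 125.68], [4.15, 143.07], [-65.23, 245.23], [0.69, 171.88], [-170.13, 170.13]. Speed limits (degrees/s): [108.29, 108.29, 127.2, 180, 180, 180].

INTERFACE

Orientations are given as [roll, pitch, yaw] about the fixed x, y, z axes, in that order (R = Rz(yaw) Ry(pitch) Rx(roll)).
In Python, from station import r gives the robot as it stands.
- The arm moves only by the tool carry_out, never from a script. Its argument "deltas" is a list that holds one entry, the list of rows, each a list of 6 numbers: the shift along the world's x, y, z in cm, then the turn, a rotation vector about the world's x, y, z in rad. In form: [[[tx, ty, tz, ax, ay, az], ...]]. A call has 1 to 8 rows; each row is the pose to reach, as a shift and turn from the pose commanded when the call began; what a row does not reach only later rows make up. A row lasts 1/12 s, in which the tool goes at most 41.7 mm and 7.16 degrees, less where a joint would pass 70% of its speed; a pose out of reach is approached as far as the arm can. A call with a gripper value outside its range is refused whole. "fingers" is the closure, from -1 (fully open) to 1 (shut), set as the call begins (left out, the last holds). The fingers move at their own pace and stop on an object; "force" is the grip in N (left out, the last holds). Time passes only in rows, so rows that repeat a pose let the fingers close. It gives the time, the measured TCP pose, the force, the opening and the grip force at its end, in the units of the state.
- r.get_state(): the state, without advancing time (a new reading comes with each control period).
- r.get_image(name): name is "scene" or "top" or "wrist"; returns (picture, depth): 400x640x3 uint8, red, green, blue; 400x640 float32, m along the optical axis (not along the pixel's ray), 0 where there is no reading.
- r.camera_params(name): a dict with "fx", "fy", "cx", "cy" (pixels), "k1" (the pictures are not rectified: a ray, as slopes to the right and down, at radius r is drawn at 1 + k1 r^2 times it, then the intrinsics apply), "R" (3x3) and "t" (3): a world point X has camera coordinates R X + t; the wrist camera has in their place "T_tool_cam" (4x4, takes a point from camera to tool coordinates, whose origin is the TCP and whose axes are the flange's). Camera axes: x right, y down, z forward; pixel columns grow to the right and rows downward; lengths in m; the calibration is good to about 2 mm. A picture is of the moment at which its call begins: read the wrist's pose just before it. camera_params takes no time and is no camera call.
- r.sign_off(): hands the job in; it is judged then, once.
The state is a dict: "time": time; "joint_positions": joint angles; "joint_vel": joint speeds; "effort": joint torques, N m; "tool_pos": TCP position; "eef_rot": TCP orientation; "ft_force": force on the tool from outside, world axes, zero at the start; "torque": the same for the moment, N m; "width": opening from 0.0 (shut) to 1.0 (fully open); "gripper_force": force on a finger pad.
Only numpy, scipy, OpenCV 4.12 (cv2) and the standard library are available. Lean on these libraries where they do the work, as an engineer would, in place of code of your own. Each camera call takes 0.05 s, during which the arm holds its last target. There are 200 camera calls.

TASK

The film dispenser on the lab bench has run out: take the empty cardboard core off its spindle and leave it in the white discard tray. Then take the blue roll from the sloping rack and mount it on the spindle, lowering it (not dropping it) until it sits fully home and upright. Leave the orange roll, the flask and the clamp where they are.

Things in the scene. Friction and masses are not known exactly. Their poses are not given: they have to be found in the camera images.
- roll: Roll of blue film on a cardboard core, loose, about 0.14 kg. Film 60 mm diameter, 56 mm wide, flush with the core at both ends; round bore 28 mm right through; both ends alike. Origin at the centre of the core's lower end, z up along the bore. It starts on one of the rack's stubs, z leaning 35 degrees (0.61 rad) from vertical towards the rack's front, square to the slope.
- spare: Orange roll of the same size and build as the blue one, on the rack's other stub; same origin and axes. To be left alone.
- core: Empty cardboard core on the dispenser's spindle: tube 33 mm outside, 28 mm inside, 56 mm long, about 20 g. Origin at the centre of its lower end, z axis along the bore; it starts upright, resting on the dispenser's seat.
- core_mid (a point): Point on the axis of the empty core at half its length.
- dispenser: Immovable: round green base 120 mm diameter, 14 mm high; black seat disc 52 mm diameter, top 20 mm above the bench; upright steel spindle 24 mm diameter rising 66 mm above the seat, its last 8 mm tapering to 14 mm. Origin on the spindle's axis at the base's underside. It and the tray swap sides at random.
- seat (a point): Point on the spindle's axis, on the top of the seat disc, 20 mm above the bench; z up along the spindle. A mounted roll's lower end rests here.
- tray: White open discard tray, immovable, 120 mm (its x) by 140 mm (its y) by 30 mm high, walls and floor 5 mm thick. Origin at the centre of its underside, z up.
- rack: White, immovable. Plate 130 mm deep, 250 mm wide, 8 mm thick, rising at 35 degrees from its front (rack's -x, robot side; 12 mm lip) to its back. Two steel stubs square to it, 24 mm diameter, 30 mm long, tapered ends, meet its surface at x = 0, y = -70 and +70 mm, z = 78 mm; each carries a roll whose lower end is flat on the plate. Origin on the bench under the plate's middle, z up.
- flask: Stoppered conical glass flask, loose, 82 mm diameter at the base, 139 mm high, origin at the centre of its underside. To be left alone.
- clamp: Small aluminium boss-head clamp with two brass thumbscrews, loose, 36 mm by 144 mm (its y) by 28 mm high, origin at the centre of its underside. To be left alone.

How it is judged:
By the outcome, as a careful person would: the job done as asked, in the order asked, and still so for the second after the job is handed in, with the robot touching nothing.
It also fails if it takes over 72 s, if anything falls off the work surface, if the arm or the gripper's body presses on something with over 40 N, if the wrist force passes 120 N, or if a joint passes its speed limit or range.

## Working session

There is one attempt and no reset: what is moved stays moved. The work goes in short steps, Python scripts to look and compute and a tool call to move; the robot and the scene stay as the last step left them, time stands still between calls to the robot, and variables do not carry over. Pictures are saved under pics/ and viewed, at most 10 in all, crops included, and the job is handed in when it is done.

Besides the shell and the picture viewer there is one more tool, called after "Emit:" in YAML: its name, and indented under it one key for each argument. carry_out: Moves the arm, as the interface text tells. Its arguments: {"type":"object","properties":{"deltas":{"type":"array"},"fingers":{"type":"number"},"force":{"type":"number"}},"required":["deltas"]}

```bash
ls; mkdir -p pics; python3 - <<'E'
from station import r
import cv2,numpy as np
s=r.get_state();print(s)
for n in("scene","top"):
    im,d=r.get_image(n);cv2.imwrite(f"pics/{n}0.png",im[:,:,::-1]);np.save(f"pics/{n}0.npy",d);print(n,r.camera_params(n))
print(r.camera_params("wrist"))
E
```

```text
pics
{'time': 0.0, 'joint_positions': array([ 7.11735509e+01,  6.67518523e+00,  8.26347586e+01, -3.78660891e-04,
        9.07562667e+01, -2.16647131e+00]), 'joint_vel': array([-0.06672791,  0.10571874, -0.01127213, -0.0545547 ,  0.09361424,
        0.01893208]), 'effort': array([ 1.31448356e-03, -7.21264958e+01, -6.22612524e+01,  7.80636538e-02,
        2.39106867e-02, -1.67882986e-04]), 'tool_pos': array([0.19347155, 0.64647407, 0.2179034 ]), 'eef_rot': array([-1.79933822e+02, -2.12460017e-03,  1.63340016e+02]), 'ft_force': array([ 0.3035772 , -0.44389949,  0.03933884]), 'torque': array([-0.00221281,  0.00683776,  0.02903939]), 'gripper_force': 0.0, 'width': 0.9986237078506351}
scene {'fx': 500.10022059913547, 'fy': 500.10022059913547, 'cx': 324.03739390380014, 'cy': 202.46130447305393, 'k1': -0.04810338988491144, 'R': array([[ 0.7314877 ,  0.68176883, -0.01081718],
       [ 0.3694446 , -0.40962092, -0.83409915],
       [-0.57309375,  0.60613692, -0.55150847]]), 't': array([-0.43020741, -0.14800881,  1.59642507])}
top {'fx': 382.95086868025527, 'fy': 382.95086868025527, 'cx': 319.2458699355304, 'cy': 199.72492115974237, 'k1': -0.018476530019389762, 'R': array([[-0.11839857, -0.99295537,  0.00462735],
       [-0.97009329,  0.11467555, -0.21393578],
       [ 0.21189804, -0.02981865, -0.97683677]]), 't': array([0.0610667 , 0.55784829, 0.77891785])}
{'fx': 340.3141463103448, 'fy': 340.3141463103448, 'cx': 323.61966220377195, 'cy': 198.76008459021284, 'k1': -0.006630409351020388, 'T_tool_cam': array([[ 3.43348663e-04, -9.60817676e-01, -2.77180945e-01,
         7.80420156e-02],
       [ 9.99999000e-01, -5.04088432e-05,  1.41345224e-03,
        -2.16334288e-04],
       [-1.37204226e-03, -2.77181153e-01,  9.60816697e-01,
        -1.65908574e-01],
       [ 0.00000000e+00,  0.00000000e+00,  0.00000000e+00,
         1.00000000e+00]])}
```

View pics/scene0.png

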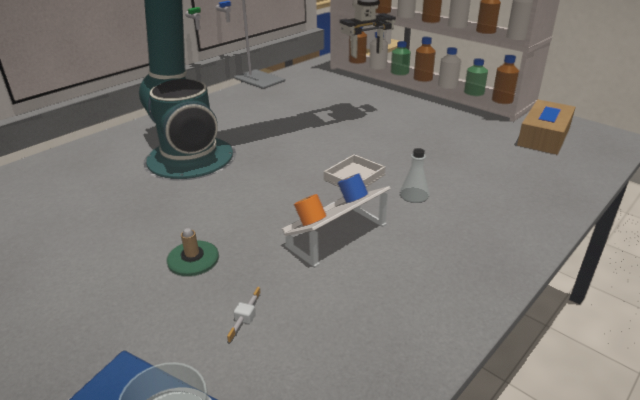

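View pics/top0.png

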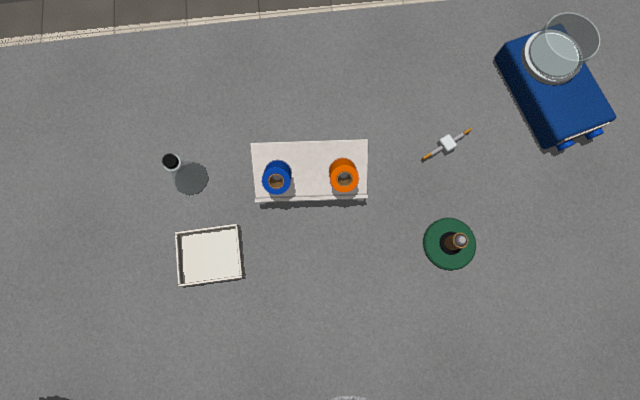

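The scene view shows the dispenser (base about (192,257), core (190,243)), blue roll (352,188), orange roll (310,210), tray (355,172), flask (415,178) and clamp (244,313). In the top view: blue (277,178), orange (344,176), core top (460,240), green base (450,244), tray (210,255), flask (190,178), clamp (447,144).

```bash
cat > h.py <<'E'
import numpy as np,cv2
from station import r
from scipy.spatial.transform import Rotation as Ro
def cam(n,s=None):
    p=r.camera_params(n)
    if n=="wrist":
        T=np.eye(4);T[:3,:3]=Ro.from_euler('xyz',s['eef_rot'],degrees=True).as_matrix();T[:3,3]=s['tool_pos'];T=T@p['T_tool_cam']
        p['R']=T[:3,:3].T;p['t']=-p['R']@T[:3,3]
    p['K']=np.array([[p['fx'],0,p['cx']],[0,p['fy'],p['cy']],[0,0,1]]);p['D']=np.array([p['k1'],0,0,0,0.])
    return p
def cloud(p,d):
    v,u=np.mgrid[:400,:640];uv=np.stack([u,v],-1).reshape(-1,1,2).astype(float)
    n=cv2.undistortPoints(uv,p['K'],p['D']).reshape(400,640,2)
    P=np.dstack([n*d[...,None],d])
    return (P-p['t'])@p['R']   # world
def proj(p,X):
    return cv2.projectPoints(np.array(X,float).reshape(-1,1,3),cv2.Rodrigues(p['R'])[0],p['t'],p['K'],p['D'])[0].reshape(-1,2)
def ray(p,uv):
    n=cv2.undistortPoints(np.array(uv,float).reshape(-1,1,2),p['K'],p['D']).reshape(-1,2)
    return -p['R'].T@p['t'],np.c_[n,np.ones(len(n))]@p['R']
def onz(p,uv,z):
    c,d=ray(p,uv);return c+d*((z-c[2])/d[:,2])[:,None]
def masks(im):
    h=cv2.cvtColor(im,cv2.COLOR_RGB2HSV).astype(int);H,S,V=h[...,0],h[...,1],h[...,2]
    return dict(blue=(abs(H-112)<10)&(S>150)&(V>60),orange=(abs(H-11)<6)&(S>200)&(V>120),green=(abs(H-75)<15)&(S>90),brown=(abs(H-12)<8)&(S>60)&(S<190),white=(S<40)&(V>190))
E
python3 - <<'E'
from h import *
win={"scene":dict(blue=(330,165,375,210),orange=(290,190,330,230),green=(160,235,225,280),brown=(175,225,205,262),tray=(320,150,390,190)),
"top":dict(blue=(255,150,300,200),orange=(322,150,365,200),green=(415,210,485,275),brown=(430,225,475,260),tray=(170,220,250,290),rack=(245,135,375,210),clamp=(415,120,480,165))}
for n in win:
    p=cam(n);im=cv2.imread(f"pics/{n}0.png")[:,:,::-1].copy();d=np.load(f"pics/{n}0.npy");W=cloud(p,d);M=masks(im)
    print(n,'C',-p['R'].T@p['t'])
    for k,(a,b,c,e) in win[n].items():
        m=np.zeros((400,640),bool);m[b:e,a:c]=1
        if k=='clamp': m&=(W[...,2]>.012)
        else: m&=M[k if k in M else 'white']
        m&=d>0
        Q=W[m];ys,xs=np.nonzero(m)
        print(k,m.sum(),'uv',xs.mean().round(1),ys.mean().round(1),'med',np.median(Q,0).round(4),'p2',np.percentile(Q,2,0).round(4),'p98',np.percentile(Q,98,0).round(4))
    g=W[300:340,300:340] if n=="top" else W[330:380,350:400]
    print('bench z',np.median(g[...,2]))
E
```

```text
scene C [ 1.28427371 -0.73497767  0.7523343 ]
blue 315 uv 355.7 187.2 med [0.6325 0.0655 0.1135] p2 [0.6144 0.0516 0.0922] p98 [0.6498 0.0868 0.1359]<stdin>:13: RuntimeWarning: Mean of empty slice.
  ret = ret.dtype.type(ret / rcount)
  return _methods._mean(a, axis=axis, dtype=dtype,
  ret = um.true_divide(
Traceback (most recent call last):
IndexError: index -1 is out of bounds for axis 0 with size 0
```

```bash
python3 - <<'E'
from h import *
P={n:cam(n) for n in("scene","top")}
I={n:cv2.imread(f"pics/{n}0.png")[:,:,::-1].copy() for n in P}
D={n:np.load(f"pics/{n}0.npy") for n in P};W={n:cloud(P[n],D[n]) for n in P}
def hsv(n,u,v):print(n,u,v,cv2.cvtColor(I[n],cv2.COLOR_RGB2HSV)[v,u],W[n][v,u].round(4),D[n][v,u])
for a in[("scene",310,212),("scene",190,247),("scene",178,262),("scene",340,205),("top",344,163),("top",455,225),("top",460,240),("top",452,248),("top",300,160),("top",205,255),("top",460,236)]:hsv(*a)
print('bench',np.median(W["top"][300:340,300:340,2]),np.median(W["scene"][330:380,350:400,2]))
# height-banded clusters top view
w=W["top"]; ok=(D["top"]>0)
for nm,(a,b,c,e),zl in [("disp",(415,210,485,275),(.009,.017)),("disp_hi",(415,210,485,275),(.06,.2)),("tray rim",(165,215,255,295),(.02,.04)),("rack",(245,135,375,205),(.02,.11)),("clamp",(415,120,480,165),(.01,.05))]:
    m=np.zeros((400,640),bool);m[b:e,a:c]=1;m&=ok&(w[...,2]>zl[0])&(w[...,2]<zl[1]);Q=w[m]
    print(nm,m.sum())
    if len(Q)>3:print(np.median(Q,0).round(4),Q.min(0).round(4),Q.max(0).round(4)); print(cv2.minAreaRect((Q[:,:2]*1000).astype(np.float32)))
E
```

```text
scene 310 212 [ 13 184 190] [ 0.622  -0.0811  0.1121] 1.1289885
scene 190 247 [ 17  97 105] [ 0.4525 -0.2992  0.0489] 1.1287336
scene 178 262 [ 72  86 104] [ 0.4339 -0.3266  0.0111] 1.1436168
scene 340 205 [ 16  22 149] [0.597  0.0501 0.0547] 1.2544913
top 344 163 [ 14 255 173] [ 0.6153 -0.0621  0.134 ] 0.78026533
top 455 225 [ 74 116  97] [ 0.4756 -0.3077  0.0159] 0.87329626
top 460 240 [155   9 174] [ 0.4356 -0.284   0.0898] 0.7919426
top 452 248 [ 16 119  62] [ 0.4233 -0.2795  0.0473] 0.8307178
top 300 160 [  9  17 205] [0.6451 0.0266 0.0953] 0.8216944
top 205 255 [ 21  16 224] [0.4757 0.2646 0.0091] 0.86289424
top 460 236 [126   9 136] [ 0.444  -0.287   0.0863] 0.79728425
bench 0.0014305488339693257 2.2454982197455616e-05
disp 1386
[ 0.4327 -0.2831  0.0151] [ 0.3775 -0.3485  0.009 ] [ 0.4968 -0.2304  0.017 ]
((436.5345153808594, -288.2669982910156), (118.3910903930664, 117.04621887207031), 29.904207229614258)
disp_hi 225
[ 0.4362 -0.2837  0.0784] [ 0.4208 -0.3042  0.0605] [ 0.4533 -0.2711  0.0907]
((437.28765869140625, -287.1626281738281), (31.639568328857422, 31.594627380371094), 44.88418960571289)
tray rim 694
[0.477  0.2592 0.0307] [0.4132 0.1811 0.02  ] [0.5358 0.3236 0.0353]
((474.67779541015625, 252.8013916015625), (120.46067810058594, 141.87660217285156), 1.1604793071746826)
rack 4803
[0.6224 0.008  0.0843] [ 0.5562 -0.1191  0.0439] [0.6811 0.1358 0.11  ]
((618.8809814453125, 8.117820739746094), (250.54173278808594, 108.49168395996094), 85.20879364013672)
clamp 390
[ 0.6696 -0.3208  0.0251] [ 0.6397 -0.3898  0.01  ] [ 0.7032 -0.2605  0.0329]
((672.0741577148438, -324.87628173828125), (35.941341400146484, 141.4867401123047), 24.664234161376953)
```

Emit:
carry_out:
  deltas:
    - [[26, -54, 6, 0, 0, 0.2], [26, -54, 6, 0, 0, 0.2], [26, -54, 6, 0, 0, 0.2], [26, -54, 6, 0, 0, 0.2], [26, -54, 6, 0, 0, 0.2], [26, -54, 6, 0, 0, 0.2], [26, -54, 6, 0, 0, 0.2], [26, -54, 6, 0, 0, 0.2]]
  fingers: -1

```text
time: 0.77
tool_pos: [0.3376, 0.3459, 0.2519]
eef_rot: [-180.0, 0.0, 174.8]
ft_force: [0.2, 1.0, 0.5]
width: 0.997
gripper_force: 0.0
```

Emit:
carry_out:
  deltas:
    - [[20, -28, 6, 0, 0, 0], [20, -28, 6, 0, 0, 0], [20, -28, 6, 0, 0, 0], [20, -28, 6, 0, 0, 0], [20, -28, 6, 0, 0, 0], [20, -28, 6, 0, 0, 0], [20, -28, 6, 0, 0, 0], [20, -28, 6, 0, 0, 0], [20, -28, 6, 0, 0, 0]]

```text
validation failed for argument at $.de...
```

Emit:
carry_out:
  deltas:
    - [[20, -28, 6, 0, 0, 0], [20, -28, 6, 0, 0, 0], [20, -28, 6, 0, 0, 0], [20, -28, 6, 0, 0, 0], [20, -28, 6, 0, 0, 0], [20, -28, 6, 0, 0, 0], [20, -28, 6, 0, 0, 0], [20, -28, 6, 0, 0, 0]]

```text
time: 1.43
tool_pos: [0.529, 0.0785, 0.3093]
eef_rot: [180.0, 0.0, 174.8]
ft_force: [0.0, 1.0, 1.1]
width: 0.997
gripper_force: 0.0
```

```bash
cat >> h.py <<'E'
def snap(name):
    r.get_image("wrist") # settle
    s=r.get_state();im,d=r.get_image("wrist");cv2.imwrite(f"pics/{name}.png",im[:,:,::-1]);np.savez(f"pics/{name}.npz",im=im,d=d,p=s['tool_pos'],e=s['eef_rot'])
    return s,im,d
E
python3 - <<'E'
from h import *
s,im,d=snap("w1");print(s['tool_pos'],s['eef_rot'],s['joint_positions'])
W=cloud(cam("wrist",s),d)
for v,u in[(100,320),(200,320),(300,320),(200,200),(200,450)]:print(v,u,W[v,u],cv2.cvtColor(im,cv2.COLOR_RGB2HSV)[v,u])
E
```

```text
[0.53204135 0.07395221 0.30985368] [-1.79895009e+02  6.89097611e-02  1.74619728e+02] [  5.25757953 -11.14407761  91.50821094  -0.11754887  99.58750277
 -79.38171205]
100 320 [ 0.45354636  0.0765134  -0.00067159] [30 18 72]
200 320 [0.57858651 0.06493938 0.04902148] [ 18  31 107]
300 320 [ 0.75980319  0.04684059 -0.00243883] [ 20  15 151]
200 200 [ 0.563167   -0.09013348  0.05202977] [ 24  25 204]
200 450 [6.10546551e-01 2.51713878e-01 7.63307136e-05] [ 27  16 145]
```

View pics/w1.png

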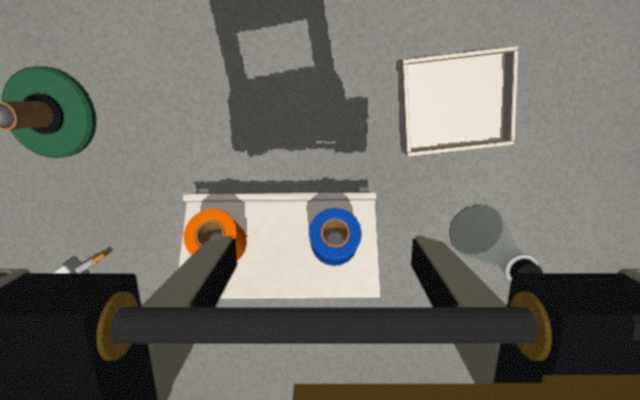

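The wrist view shows blue roll at (335,236), orange (212,236), tray (460,100), flask base (477,230), dispenser (48,112).

```bash
cat > fit.py <<'E'
from h import *
from scipy.optimize import least_squares
def load(nm):
    if nm in("scene","top"):return cv2.imread(f"pics/{nm}0.png")[:,:,::-1].copy(),np.load(f"pics/{nm}0.npy"),cam(nm)
    z=np.load(f"pics/{nm}.npz");return z['im'],z['d'],cam("wrist",dict(tool_pos=z['p'],eef_rot=z['e']))
def cyl(Q,ax,x0,rad):
    # axis point (at z=x0[2]) for a known direction
    ax=ax/np.linalg.norm(ax);e1=np.cross(ax,[0,1,0]);e1/=np.linalg.norm(e1);e2=np.cross(ax,e1)
    f=lambda q:np.linalg.norm(np.cross(Q-(x0+q[0]*e1+q[1]*e2),ax),axis=1)-rad
    s=least_squares(f,[0,0],loss='soft_l1',f_scale=.001);return x0+s.x[0]*e1+s.x[1]*e2,np.std(s.fun)
E
python3 - <<'E'
from fit import *
for n in("w1","top"):
    im,d,p=load(n);W=cloud(p,d);h=cv2.cvtColor(im,cv2.COLOR_RGB2HSV).astype(int)
    m=(d>0)&(h[...,1]<60)&(h[...,2]>150)&(W[...,2]>.05)&(W[...,2]<.11)&(abs(W[...,0]-.62)<.05)&(abs(W[...,1]-.01)<.11)
    Q=W[m];ok=np.ones(len(Q),bool)
    for _ in range(6):
        c=Q[ok].mean(0);nv=np.linalg.svd(Q[ok]-c,full_matrices=False)[2][2];nv*=np.sign(nv[2]);ok=abs((Q-c)@nv)<.003
    print(n,m.sum(),ok.sum(),'plane c',c.round(4),'n',nv.round(4),'tilt',np.degrees(np.arccos(nv[2])),'yaw',np.degrees(np.arctan2(-nv[1],-nv[0])))
    ax=nv
    for k,H in(("blue",112),("orange",13)):
        mb=(d>0)&(abs(h[...,0]-H)<9)&(h[...,1]>150)&(abs(W[...,0]-.61)<.07)&(abs(W[...,1]-.01)<.13)&(W[...,2]>.05)&(W[...,2]<.16)
        Qb=W[mb];hh=(Qb-c)@ax;top=Qb[hh>.053];side=Qb[(hh<.05)&(hh>.004)]
        print(k,mb.sum(),'hmax',np.percentile(hh,[50,90,98]).round(4),len(side))
        g=Qb.mean(0)
        A,sd=cyl(side,ax,g,.03)
        base=A-ax*((A-c)@ax);print(' base',base.round(4),'sd',sd, 'topring mean base',(top.mean(0)-ax*((top.mean(0)-c)@ax)).round(4) if len(top) else 0)
E
```

```text
w1 7791 7535 plane c [0.6341 0.0232 0.0845] n [-0.5704  0.0461  0.8201] tilt 34.905857778268306 yaw -4.622412111493284
blue 1487 hmax [0.0558 0.0569 0.0575] 159
 base [0.6271 0.0779 0.0765] sd 0.00015765578967855744 topring mean base [0.6291 0.0774 0.078 ]
orange 1294 hmax [0.0556 0.0568 0.0573] 262
 base [ 0.6158 -0.0618  0.0765] sd 0.02480864957584581 topring mean base [ 0.6091 -0.0634  0.0719]
top 2900 2688 plane c [0.6334 0.0081 0.0859] n [-0.5682  0.0459  0.8216] tilt 34.75240258077837 yaw -4.617332311985962
blue 544 hmax [0.055  0.0571 0.0582] 133
 base [0.6284 0.0775 0.0786] sd 0.0003833649107660868 topring mean base [0.6305 0.0769 0.08  ]
orange 606 hmax [0.0552 0.0573 0.0584] 152
 base [ 0.6169 -0.0621  0.0785] sd 0.014248716945897561 topring mean base [ 0.6184 -0.0602  0.0794]
```

Emit:
carry_out:
  deltas:
    - [[-9.5, -36, -6, 0, 0, 0], [-9.5, -36, -6, 0, 0, 0], [-9.5, -36, -6, 0, 0, 0], [-9.5, -36, -6, 0, 0, 0], [-9.5, -36, -6, 0, 0, 0], [-9.5, -36, -6, 0, 0, 0], [-9.5, -36, -6, 0, 0, 0], [-9.5, -36, -6, 0, 0, 0]]

```text
time: 2.2
tool_pos: [0.4433, -0.2387, 0.2557]
eef_rot: [180.0, 0.0, 174.8]
ft_force: [0.5, 0.9, 0.7]
width: 1.002
gripper_force: 0.0
```

```bash
cat > core.py <<'E'
from fit import *
def run(n):
    im,d,p=load(n);W=cloud(p,d);h=cv2.cvtColor(im,cv2.COLOR_RGB2HSV).astype(int)
    near=(d>0)&(np.hypot(W[...,0]-.437,W[...,1]+.287)<.09)
    g=near&(abs(h[...,0]-74)<12)&(h[...,1]>60)&(W[...,2]<.03)
    c,rr=cv2.minEnclosingCircle((W[g][:,:2]*1000).astype(np.float32))
    print(n,'base',g.sum(),c,rr,'z',np.median(W[g][:,2]))
    cm=near&(np.hypot(W[...,0]-.437,W[...,1]+.287)<.03)&(W[...,2]>.03)&(W[...,2]<.068)
    Q=W[cm];A,sd=cyl(Q,np.array([0,0,1.]),np.array([.437,-.287,.05]),.0165);print('core axis',len(Q),A.round(4),sd)
    t=near&(np.hypot(W[...,0]-.437,W[...,1]+.287)<.03)&(W[...,2]>.068)
    print('top z pct',np.percentile(W[t][:,2],[5,25,50,75,95,99]).round(4));hi=W[t];hi=hi[hi[:,2]>.083];print('tip',len(hi),hi.mean(0).round(4) if len(hi) else 0)
E
python3 - <<'E'
from core import *
s,im,d=snap("w2");print(s['tool_pos'],s['eef_rot'],s['joint_positions'])
for n in("scene","top","w1","w2"):run(n)
E
```

```text
[ 0.44137786 -0.24401147  0.25384289] [-1.79930496e+02 -1.38206518e-01  1.74628198e+02] [ -31.75953229  -15.24886892  100.05535202   -0.12421558   95.28642031
 -116.39915793]
scene base 971 (441.270751953125, -292.3852233886719) 58.84054183959961 z 0.012145298720220209
core axis 197 [ 0.4368 -0.2901  0.05  ] 0.001314642586633165
top z pct [0.069  0.0728 0.0757 0.0809 0.0851 0.086 ]
tip 26 [ 0.4392 -0.2908  0.0846]
top base 1653 (436.3808898925781, -288.9390869140625) 59.56653594970703 z 0.015436212521322113
core axis 105 [ 0.4372 -0.2885  0.05  ] 0.0008384030513360117
top z pct [0.0718 0.0769 0.0794 0.0849 0.0887 0.0898]
tip 72 [ 0.4365 -0.287   0.0863]
w1 base 4735 (436.3464660644531, -287.45379638671875) 59.64067840576172 z 0.013239343080088502
core axis 691 [ 0.4362 -0.2891  0.05  ] 0.0006156305847715704
top z pct [0.069  0.0729 0.0752 0.0786 0.0832 0.0846]
tip 38 [ 0.4374 -0.2821  0.0838]
w2 base 5682 (435.18560791015625, -288.9592590332031) 59.38467025756836 z 0.013569270921473395
core axis 238 [ 0.4358 -0.2895  0.05  ] 0.0016202378387199993
top z pct [0.0866 0.3057 0.3497 0.3608 0.3622 0.3627]
tip 14047 [ 0.4225 -0.2923  0.332 ]
```

Emit:
carry_out:
  deltas:
    - [[-0.5, -4.0, 0, 0, 0, 0], [-0.5, -4.5, -4, 0, 0, 0], [-0.5, -4.5, -8, 0, 0, 0], [-0.5, -4.5, -11, 0, 0, 0], [-0.5, -4.5, -13, 0, 0, 0], [-0.5, -4.5, -13, 0, 0, 0], [-0.5, -4.5, -13, 0, 0, 0]]

```text
time: 2.88
tool_pos: [0.4394, -0.2816, 0.126]
eef_rot: [180.0, -0.1, 174.8]
ft_force: [0.8, -0.1, 1.6]
width: 0.999
gripper_force: 0.0
```

```bash
python3 - <<'E'
from core import *
s,im,d=snap("w3");print(s['tool_pos'],s['eef_rot'])
run("w3")
E
```

```text
[ 0.43989615 -0.2821762   0.12739461] [-1.79980813e+02  4.52200621e-02  1.74834598e+02]
w3 base 10902 (435.2976379394531, -289.1418762207031) 59.596641540527344 z 0.013686679001648817
core axis 561 [ 0.4359 -0.2895  0.05  ] 0.0013276104997643307
top z pct [0.0749 0.2244 0.2286 0.2368 0.2406 0.2413]
tip 6113 [ 0.4147 -0.282   0.2199]
```

View pics/w3.png

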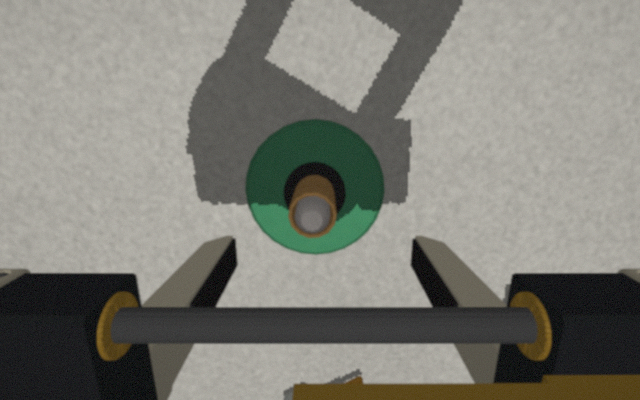

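The core's top is at (313,215), midway between fingers, base circle centred on (315,187). The lateral error is a few mm; correct and descend.

Emit:
carry_out:
  deltas:
    - [[-0.4, -0.75, -1, 0, 0, 0], [-0.4, -0.75, -3, 0, 0, 0], [-0.4, -0.75, -5, 0, 0, 0], [-0.4, -0.75, -7, 0, 0, 0], [-0.4, -0.75, -8.5, 0, 0, 0], [-0.4, -0.75, -8.9, 0, 0, 0], [-0.4, -0.75, -8.9, 0, 0, 0], [-0.4, -0.75, -8.9, 0, 0, 0]]

```text
time: 3.65
tool_pos: [0.4356, -0.2906, 0.0381]
eef_rot: [-180.0, 0.0, 174.8]
ft_force: [0.6, -0.4, 0.5]
width: 1.002
gripper_force: 0.0
```

Emit:
carry_out:
  deltas:
    - [[0, 0, 0, 0, 0, 0], [0, 0, 0, 0, 0, 0], [0, 0, 0, 0, 0, 0], [0, 0, 0, 0, 0, 0], [0, 0, 0, 0, 0, 0], [0, 0, 0, 0, 0, 0], [0, 0, 0, 0, 0, 0], [0, 0, 0, 0, 0, 0]]
  fingers: 1
  force: 8

```text
time: 4.32
tool_pos: [0.4353, -0.2901, 0.0371]
eef_rot: [180.0, -0.0, 174.8]
ft_force: [0.8, 0.2, 0.7]
width: 0.474
gripper_force: 0.0
```

Emit:
carry_out:
  deltas:
    - [[0, 0, 0, 0, 0, 0], [0, 0, 0, 0, 0, 0], [0, 0, 0, 0, 0, 0], [0, 0, 0, 0, 0, 0], [0, 0, 0, 0, 0, 0], [0, 0, 0, 0, 0, 0]]

```text
time: 4.82
tool_pos: [0.4353, -0.2901, 0.0371]
eef_rot: [180.0, -0.0, 174.8]
ft_force: [0.2, 0.5, -0.2]
width: 0.354
gripper_force: 8.0
```

Emit:
carry_out:
  deltas:
    - [[0, 0, 1, 0, 0, 0], [0, 0, 3, 0, 0, 0], [0, 0, 6, 0, 0, 0], [0, 0, 9, 0, 0, 0], [0, 0, 12, 0, 0, 0], [0, 0, 15, 0, 0, 0], [0, 0, 18, 0, 0, 0], [0, 0, 20, 0, 0, 0]]

```text
time: 5.48
tool_pos: [0.4354, -0.2902, 0.2412]
eef_rot: [-179.9, 0.2, 174.8]
ft_force: [0.8, 0.1, -0.2]
width: 0.351
gripper_force: 8.0
```

Emit:
carry_out:
  deltas:
    - [[4, 54.3, 0, 0, 0, 0], [4, 54.3, 0, 0, 0, 0], [4, 54.3, 0, 0, 0, 0], [4, 54.3, 0, 0, 0, 0], [4, 54.3, 0, 0, 0, 0], [4, 54.3, 0, 0, 0, 0], [4, 54.3, 0, 0, 0, 0], [4, 54.3, 0, 0, 0, 0]]

```text
time: 6.15
tool_pos: [0.4593, 0.0443, 0.2382]
eef_rot: [180.0, 0.1, 174.8]
ft_force: [0.8, 0.1, -0.5]
width: 0.353
gripper_force: 8.0
```

Emit:
carry_out:
  deltas:
    - [[1.6, 21, 0, 0, 0, 0], [1.6, 21, 0, 0, 0, 0], [1.6, 21, 0, 0, 0, 0], [1.6, 21, 0, 0, 0, 0], [1.6, 21, 0, 0, 0, 0], [1.6, 21, 0, 0, 0, 0], [1.6, 21, -2, 0, 0, 0], [1.6, 21, -4, 0, 0, 0]]

```text
time: 6.82
tool_pos: [0.476, 0.2533, 0.198]
eef_rot: [179.9, 0.1, 174.9]
ft_force: [-0.6, 0.4, -0.0]
width: 0.353
gripper_force: 8.0
```

```bash
python3 - <<'E'
from fit import *
s,im,d=snap("w4");print(s['tool_pos'],s['eef_rot'],s['width'])
def tray(n):
    im,d,p=load(n);w=cloud(p,d);h=cv2.cvtColor(im,cv2.COLOR_RGB2HSV).astype(int)
    m=(d>0)&(abs(w[...,0]-.475)<.1)&(abs(w[...,1]-.253)<.1)
    Q=w[m&(w[...,2]>.022)&(w[...,2]<.036)];print(n,len(Q),cv2.minAreaRect((Q[:,:2]*1000).astype(np.float32)),'floor',np.median(w[m&(np.hypot(w[...,0]-.45,w[...,1]-.253)<.03)][:,2]))
for n in("top","w1","w4"):tray(n)
E
```

```text
[0.47478906 0.25225406 0.19312792] [-1.79894201e+02 -1.71679409e-01  1.74852512e+02] 0.3505274234302527
top 655 ((474.67779541015625, 252.8013916015625), (120.46067810058594, 141.87660217285156), 1.1604793071746826) floor 0.006794606890238956
w1 2071 ((473.2398376464844, 252.95587158203125), (120.1915054321289, 140.7915496826172), 1.2740036249160767) floor 0.005023496044151826
w4 2529 ((473.3336181640625, 252.76144409179688), (120.05422973632812, 140.65272521972656), 1.0576844215393066) floor 0.294500344495094
```

View pics/w4.png

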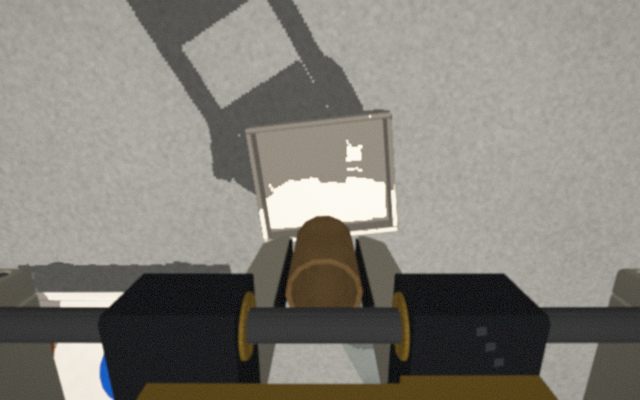

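The core is held upright at (325,270), above the tray (centre near (325,180)). Lowering now.

Emit:
carry_out:
  deltas:
    - [[0, 0, -4, 0, 0, 0], [0, 0, -8, 0, 0, 0], [0, 0, -12, 0, 0, 0], [0, 0, -14.5, 0, 0, 0], [0, 0, -16, 0, 0, 0], [0, 0, -16.6, 0, 0, 0], [0, 0, -17.1, 0, 0, 0], [0, 0, -17.1, 0, 0, 0]]

```text
time: 7.58
tool_pos: [0.4763, 0.2524, 0.0269]
eef_rot: [180.0, 0.0, 174.8]
ft_force: [0.0, 0.7, 0.0]
width: 0.356
gripper_force: 8.0
```

```bash
python3 - <<'E'
from h import *
s=r.get_state();print(s['tool_pos'],s['ft_force'],s['width'])
E
```

```text
[0.47630226 0.25237445 0.02694343] [0.04720382 0.6728796  0.00746223] 0.35649175251988313
```

Emit:
carry_out:
  deltas:
    - [[0, 0, -0.2, 0, 0, 0], [0, 0, -0.4, 0, 0, 0], [0, 0, -0.4, 0, 0, 0], [0, 0, -0.4, 0, 0, 0]]

```text
time: 7.92
tool_pos: [0.476, 0.2525, 0.0226]
eef_rot: [180.0, 0.0, 174.8]
ft_force: [-0.2, 0.3, -0.2]
width: 0.356
gripper_force: 8.0
```

Emit:
carry_out:
  deltas:
    - [[0, 0, 0, 0, 0, 0], [0, 0, 0, 0, 0, 0], [0, 0, 0, 0, 0, 0], [0, 0, 0, 0, 0, 0], [0, 0, 0, 0, 0, 0], [0, 0, 0, 0, 0, 0]]
  fingers: -0.1

```text
time: 8.42
tool_pos: [0.4758, 0.2523, 0.0221]
eef_rot: [-180.0, 0.0, 174.8]
ft_force: [0.1, -0.0, 0.4]
width: 0.552
gripper_force: 0.0
```

Emit:
carry_out:
  deltas:
    - [[0, 0, 1, 0, 0, 0], [0, 0, 4, 0, 0, 0], [0, 0, 8, 0, 0, 0], [0, 0, 12, 0, 0, 0], [0, 0, 16, 0, 0, 0], [0, 0, 20, 0, 0, 0], [0, 0, 24, 0, 0, 0], [0, 0, 24, 0, 0, 0]]

```text
time: 9.08
tool_pos: [0.477, 0.2529, 0.2715]
eef_rot: [179.7, 0.5, 174.8]
ft_force: [-0.0, 1.1, 1.4]
width: 0.554
gripper_force: 0.0
```

```bash
python3 - <<'E'
from fit import *
s,im,d=snap("w5");t=s['tool_pos'];print(t,s['eef_rot'])
W=cloud(cam("wrist",s),d);h=cv2.cvtColor(im,cv2.COLOR_RGB2HSV).astype(int)
m=(d>0)&(abs(W[...,0]-.475)<.06)&(abs(W[...,1]-.253)<.07)&(W[...,2]<.09)&(W[...,2]>.012)&(h[...,1]>60)
print('core in tray',m.sum(),W[m].mean(0),np.percentile(W[m][:,2],[5,95]))
a=np.array([-.570,.046,.820]);a/=np.linalg.norm(a);B=np.array([.6275,.0777,.0775])
z=-a;y=np.array([.0802,.9968,0]);x=np.cross(y,z);x/=np.linalg.norm(x);y=np.cross(z,x);Rt=np.c_[x,y,z]
print('rv',(Ro.from_matrix(Rt)*Ro.from_euler('xyz',s['eef_rot'],degrees=True).inv()).as_rotvec(),'rpy',Ro.from_matrix(Rt).as_euler('xyz',degrees=True))
for k in(.13,.1,.013):print(k,(B+k*a).round(4),((B+k*a-t)*100).round(2))
E
```

```text
[0.47667465 0.25277069 0.2674184 ] [179.7930366    0.3544289  174.79837682]
core in tray 528 [0.47673072 0.25298575 0.04476824] [0.01630256 0.06134226]
rv [-0.05511255 -0.60026828  0.00902802] rpy [-179.99204519   34.8912189   175.40003562]
0.13 [0.5534 0.0837 0.1841] [  7.67 -16.91  -8.33]
0.1 [0.5705 0.0823 0.1595] [  9.38 -17.05 -10.79]
0.013 [0.6201 0.0783 0.0882] [ 14.34 -17.45 -17.93]
```

Emit:
carry_out:
  deltas:
    - [[1, -4, 0, -0.01, -0.12, 0], [2, -8, 0, -0.02, -0.24, 0], [3, -12, 0, -0.03, -0.36, 0.005], [5, -15, -1, -0.045, -0.48, 0.007], [6.5, -17, -3, -0.055, -0.605, 0.009], [7.7, -17, -6, -0.055, -0.605, 0.009], [7.7, -17, -8, -0.055, -0.605, 0.009], [7.7, -17, -8, -0.055, -0.605, 0.009]]
  fingers: -1

```text
time: 9.85
tool_pos: [0.5507, 0.0815, 0.1756]
eef_rot: [-179.7, 34.4, 175.4]
ft_force: [-0.5, 0.0, -1.9]
width: 0.995
gripper_force: 0.0
```

```bash
cat > blue.py <<'E'
from fit import *
def run(n):
    im,d,p=load(n);W=cloud(p,d);h=cv2.cvtColor(im,cv2.COLOR_RGB2HSV).astype(int)
    a=np.array([-.570,.046,.820]);a/=np.linalg.norm(a);B=np.array([.6275,.0777,.0775])
    m=(d>0)&(abs(h[...,0]-112)<9)&(h[...,1]>130)&(np.linalg.norm(W-(B+.03*a),axis=2)<.055)
    Q=W[m];hh=(Q-B)@a;print(n,len(Q),'h pct',np.percentile(hh,[5,50,95]).round(4))
    e=Q[(hh>.05)]
    # end-face ring: midpoint of extremes in-plane
    x=np.array([a[2],0,-a[0]]);x/=np.linalg.norm(x);y=np.cross(a,x);q=np.c_[e@x,e@y].astype(np.float32)
    c,rad=cv2.minEnclosingCircle((q*1000).astype(np.float32));A=c[0]/1000*x+c[1]/1000*y+a*((B@a));print('end circle -> base',A.round(4),rad)
    sd=Q[(hh<.05)&(hh>.004)]
    if len(sd)>50:print('side',len(sd),cyl(sd,a,B,.03))
E
python3 - <<'E'
from blue import *
s,im,d=snap("w6");print(s['tool_pos'],s['eef_rot'],s['joint_positions'].round(1))
for n in("w1","top","scene","w6"):run(n)
E
```

```text
[0.5515679  0.08190354 0.17891581] [-179.7350401    34.53411597  175.40816128] [ 10.6 -29.1 121.9 -10.9  54.2 -71. ]
w1 1530 h pct [0.0322 0.0556 0.057 ]
end circle -> base [0.628  0.0777 0.0779] 29.26443862915039
side 165 (array([0.62705713, 0.07779462, 0.07718685]), np.float64(0.0001572212734945643))
top 560 h pct [0.0212 0.0553 0.0581]
end circle -> base [0.6293 0.0772 0.0788] 29.716571807861328
side 137 (array([0.62871003, 0.07750267, 0.07835219]), np.float64(0.00037792128262100535))
scene 436 h pct [0.0034 0.0273 0.0514]
end circle -> base [0.6357 0.0707 0.0836] 26.088552474975586
side 373 (array([0.62769916, 0.07824083, 0.0776081 ]), np.float64(0.0021178166310057336))
w6 3621 h pct [0.0272 0.055  0.0562]
end circle -> base [0.6265 0.0775 0.0768] 29.535127639770508
side 501 (array([0.62725777, 0.07762401, 0.07733588]), np.float64(0.00016294784473536774))
```

View pics/w6.png

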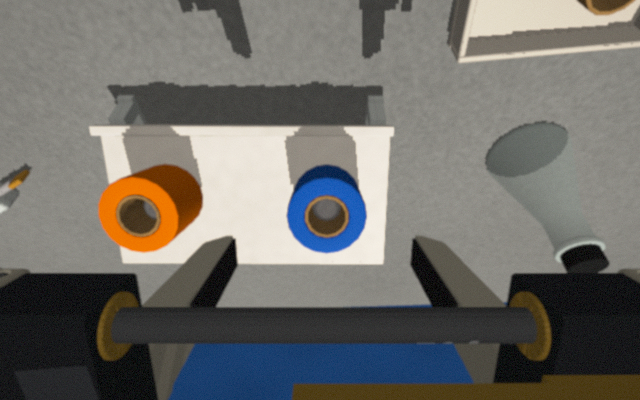

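The blue roll's end is at (327,215), well between the fingers; orange at (138,215) and flask (530,150)–(582,255) are clear.

Emit:
carry_out:
  deltas:
    - [[0.4, 0.1, 0, 0, 0, 0], [2.1, 0, -2.4, 0, 0, 0], [3.8, -0.2, -4.8, 0, 0, 0], [5.2, -0.3, -6.9, 0, 0, 0], [6.2, -0.35, -8.3, 0, 0, 0], [6.7, -0.35, -9.0, 0, 0, 0], [6.7, -0.35, -9.0, 0, 0, 0], [6.7, -0.35, -9.0, 0, 0, 0]]

```text
time: 10.62
tool_pos: [0.6202, 0.0791, 0.0932]
eef_rot: [-179.8, 34.8, 175.4]
ft_force: [0.3, 0.0, 0.7]
width: 0.997
gripper_force: 0.0
```

```bash
python3 - <<'E'
from h import *
s=r.get_state();a=np.array([-.570,.046,.820]);B=np.array([.6272,.0776,.0773]);v=s['tool_pos']-B;print(s['tool_pos'],s['eef_rot'],s['ft_force'],'h',v@a,'lat',v-a*(v@a))
E
```

```text
[0.6202195  0.07914379 0.09315935] [-179.82561122   34.83265886  175.39646748] [0.32809242 0.03737219 0.71032386] h 0.017054568670936233 lat [0.0027406  0.00075928 0.00187461]
```

Emit:
carry_out:
  deltas:
    - [[0, -0.1, -0.25, 0, 0, 0], [0, -0.1, -0.5, 0, 0, 0], [0, -0.1, -0.5, 0, 0, 0], [0, -0.1, -0.5, 0, 0, 0]]

```text
time: 10.95
tool_pos: [0.6197, 0.0779, 0.0877]
eef_rot: [-179.8, 34.9, 175.4]
ft_force: [-0.7, 0.0, -0.8]
width: 0.999
gripper_force: 0.0
```

Emit:
carry_out:
  deltas:
    - [[0, 0, 0, 0, 0, 0], [0, 0, 0, 0, 0, 0], [0, 0, 0, 0, 0, 0], [0, 0, 0, 0, 0, 0], [0, 0, 0, 0, 0, 0], [0, 0, 0, 0, 0, 0], [0, 0, 0, 0, 0, 0], [0, 0, 0, 0, 0, 0]]
  fingers: 1
  force: 20

```text
time: 11.62
tool_pos: [0.6198, 0.0778, 0.0871]
eef_rot: [-179.8, 34.8, 175.4]
ft_force: [-0.5, 0.6, 0.9]
width: 0.652
gripper_force: 20.0
```

Emit:
carry_out:
  deltas:
    - [[-0.57, 0.05, 0.82, 0, 0, 0], [-1.14, 0.1, 1.64, 0, 0, 0], [-2.28, 0.18, 3.28, 0, 0, 0], [-3.42, 0.28, 4.92, 0, 0, 0], [-4.56, 0.37, 6.56, 0, 0, 0], [-5.7, 0.46, 9, 0, 0, 0], [-6.8, 0.55, 12, 0, 0, 0], [-6.8, 0.55, 15, 0, 0, 0]]

```text
time: 12.28
tool_pos: [0.5499, 0.0835, 0.2381]
eef_rot: [-179.8, 34.8, 175.4]
ft_force: [0.4, -0.2, -0.8]
width: 0.654
gripper_force: 20.0
```

Emit:
carry_out:
  deltas:
    - [[-11.4, -37.2, -1, 0.0487, 0.6056, 0], [-11.4, -37.2, -1, 0.0487, 0.6056, 0], [-11.4, -37.2, -1, 0.0487, 0.6056, 0], [-11.4, -37.2, -1, 0.0487, 0.6056, 0], [-11.4, -37.2, -1, 0.0487, 0.6056, 0], [-11.4, -37.2, -1, 0.0487, 0.6056, 0], [-11.4, -37.2, -1, 0.0487, 0.6056, 0], [-11.4, -37.2, -1, 0.0487, 0.6056, 0]]

```text
time: 12.95
tool_pos: [0.4535, -0.2363, 0.2283]
eef_rot: [-179.8, -0.0, 175.4]
ft_force: [0.3, 1.1, -0.8]
width: 0.654
gripper_force: 20.0
```

```bash
python3 - <<'E'
from h import *
s=r.get_state();print(s['tool_pos'],s['eef_rot'],s['joint_positions'].round(1));print((np.array([.4358,-.289,.2])-s['tool_pos'])*100)
E
```

```text
[ 0.45348585 -0.2362613   0.22825944] [-1.79834632e+02 -4.96438827e-02  1.75402748e+02] [ -30.3  -14.2  101.6   -0.2   92.6 -115.7]
[-1.76858489 -5.27386985 -2.82594412]
```

Emit:
carry_out:
  deltas:
    - [[-1, -3, 0, 0, 0, 0], [-1.8, -5.3, -2, 0, 0, 0], [-1.8, -5.3, -4, 0, 0, 0], [-1.8, -5.3, -6, 0, 0, 0], [-1.8, -5.3, -6, 0, 0, 0], [-1.8, -5.3, -6, 0, 0, 0]]

```text
time: 13.45
tool_pos: [0.436, -0.2872, 0.1682]
eef_rot: [-179.9, -0.1, 175.4]
ft_force: [0.2, 0.3, -0.9]
width: 0.655
gripper_force: 20.0
```

```bash
python3 - <<'E'
from fit import *
s,im,d=snap("w7");t=s['tool_pos'];print(t,s['eef_rot'],s['width'])
V=[]
for n in("w7","scene","top"):
    if n=="w7":p=cam("wrist",s)
    else:
        im,d=r.get_image(n);p=cam(n);V.append(im)
    W=cloud(p,d);h=cv2.cvtColor(im,cv2.COLOR_RGB2HSV).astype(int)
    rr=np.hypot(W[...,0]-.436,W[...,1]+.289)
    sp=(d>0)&(rr<.02)&(W[...,2]>.024)&(W[...,2]<.077);Q=W[sp]
    print(n,'spindle',len(Q),cyl(Q,np.array([0,0,1.]),np.array([.436,-.289,.05]),.012) if len(Q)>20 else '')
    g=(d>0)&(abs(h[...,0]-74)<12)&(h[...,1]>60)&(W[...,2]<.03)&(rr<.09);print(' base',g.sum(),cv2.minEnclosingCircle((W[g][:,:2]*1000).astype(np.float32)) if g.sum()>20 else '')
    b=(d>0)&(abs(h[...,0]-112)<9)&(h[...,1]>130)&(np.linalg.norm(W-(t+[0,0,.015]),axis=2)<.06);Q=W[b]
    if len(Q)>50:
        f=least_squares(lambda q:np.linalg.norm(np.cross(Q-[q[0],q[1],t[2]],np.array([q[2],q[3],1])/np.sqrt(1+q[2]**2+q[3]**2)),axis=1)-.03,[t[0],t[1],0,0],loss='soft_l1',f_scale=.001)
        print(' roll',len(Q),f.x.round(4),np.std(f.fun),'z',np.percentile(Q[:,2],[1,99]))
w=cv2.imread("pics/w7.png");sc=cv2.resize(V[0][150:300,100:340,::-1],(640,400));cv2.imwrite("pics/c7.png",cv2.resize(np.vstack([w,sc]),(480,600)))
E
```

```text
[ 0.43651956 -0.28734708  0.16944914] [-1.79804173e+02  7.47632638e-03  1.75408068e+02] 0.6530348638028081
w7 spindle 351 (array([ 0.4358132 , -0.28946323,  0.05      ]), np.float64(0.0001908805744793218))
 base 6643 ((435.1142272949219, -289.04205322265625), 59.31261444091797)
 roll 10002 [ 0.4362 -0.2872  0.1035 -0.0064] 0.004097072670993432 z [0.16296686 0.21303824]
scene spindle 206 (array([ 0.43703781, -0.29038756,  0.05      ]), np.float64(0.001508179900926957))
 base 923 ((443.0337829589844, -291.95245361328125), 58.884796142578125)
 roll 717 [ 0.438  -0.2876 -0.0106 -0.0044] 0.0033566051980160566 z [0.15884534 0.21347983]
top spindle 13 
 base 1224 ((435.04217529296875, -288.4544677734375), 60.289615631103516)
```

View pics/c7.png

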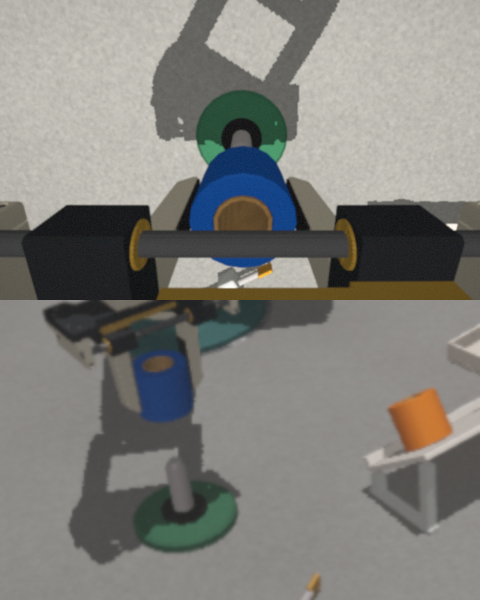

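Roll held upright (about (243,205) in the wrist half, axis vertical in the scene half); the bare spindle is just below, needing a 2 mm shift in −y.

Emit:
carry_out:
  deltas:
    - [[-0.1, -0.2, -1, 0, 0, 0], [-0.1, -0.2, -3, 0, 0, 0], [-0.1, -0.2, -5, 0, 0, 0], [-0.1, -0.2, -6, 0, 0, 0], [-0.1, -0.2, -6, 0, 0, 0], [-0.1, -0.2, -6, 0, 0, 0]]

```text
time: 14.15
tool_pos: [0.4354, -0.2895, 0.1087]
eef_rot: [-179.8, -0.0, 175.4]
ft_force: [-0.0, -0.7, -1.6]
width: 0.654
gripper_force: 20.0
```

```bash
python3 - <<'E'
from h import *
s=r.get_state();print(s['tool_pos'],s['eef_rot'],s['ft_force']);print((np.array([.4358,-.2895,.0325])-s['tool_pos'])*100)
E
```

```text
[ 0.43540168 -0.28948807  0.10867664] [-1.79822026e+02 -2.48870812e-02  1.75397133e+02] [-0.01290789 -0.7391243  -1.60382285]
[ 3.98317114e-02 -1.19278565e-03 -7.61766418e+00]
```

Aligned within 0.5 mm; lower slowly onto the spindle.

Emit:
carry_out:
  deltas:
    - [[0.05, 0, -0.6, 0, 0, 0], [0.05, 0, -1.2, 0, 0, 0], [0.05, 0, -1.8, 0, 0, 0], [0.05, 0, -2.4, 0, 0, 0], [0.05, 0, -3, 0, 0, 0], [0.05, 0, -3.6, 0, 0, 0], [0.05, 0, -4, 0, 0, 0], [0.05, 0, -4, 0, 0, 0]]

```text
time: 14.82
tool_pos: [0.4356, -0.2893, 0.0674]
eef_rot: [-179.9, -0.1, 175.4]
ft_force: [0.5, 0.4, -1.9]
width: 0.655
gripper_force: 20.0
```

Emit:
carry_out:
  deltas:
    - [[0, 0, -0.6, 0, 0, 0], [0, 0, -1.2, 0, 0, 0], [0, 0, -1.8, 0, 0, 0], [0, 0, -2.4, 0, 0, 0], [0, 0, -2.8, 0, 0, 0], [0, 0, -3.1, 0, 0, 0], [0, 0, -3.3, 0, 0, 0], [0, 0, -3.3, 0, 0, 0]]

```text
time: 15.48
tool_pos: [0.4358, -0.2894, 0.0351]
eef_rot: [-179.8, -0.0, 175.4]
ft_force: [0.2, -0.5, -0.3]
width: 0.655
gripper_force: 20.0
```

Emit:
carry_out:
  deltas:
    - [[0, 0, -0.1, 0, 0, 0], [0, 0, -0.15, 0, 0, 0], [0, 0, -0.2, 0, 0, 0], [0, 0, -0.2, 0, 0, 0]]

```text
time: 15.82
tool_pos: [0.4359, -0.2895, 0.0336]
eef_rot: [-179.8, 0.0, 175.4]
ft_force: [-0.0, -0.2, -0.7]
width: 0.656
gripper_force: 20.0
```

Emit:
carry_out:
  deltas:
    - [[0, 0, -0.05, 0, 0, 0], [0, 0, -0.1, 0, 0, 0], [0, 0, -0.1, 0, 0, 0]]

```text
time: 16.07
tool_pos: [0.4361, -0.2896, 0.0333]
eef_rot: [-179.8, 0.0, 175.4]
ft_force: [-2.1, 1.8, 6.5]
width: 0.652
gripper_force: 20.0
```

Contact at the expected height (6.5 N). Release gently, then retreat.

Emit:
carry_out:
  deltas:
    - [[0, 0, 0, 0, 0, 0], [0, 0, 0, 0, 0, 0], [0, 0, 0, 0, 0, 0], [0, 0, 0, 0, 0, 0], [0, 0, 0, 0, 0, 0], [0, 0, 0, 0, 0, 0], [0, 0, 0, 0, 0, 0], [0, 0, 0, 0, 0, 0]]
  fingers: -1

```text
time: 16.73
tool_pos: [0.4359, -0.2895, 0.0325]
eef_rot: [-179.8, -0.0, 175.4]
ft_force: [-0.6, -0.3, 0.2]
width: 1.001
gripper_force: 0.0
```

Emit:
carry_out:
  deltas:
    - [[0, 0, 1, 0, 0, 0], [0, 0, 3, 0, 0, 0], [0, 0, 6, 0, 0, 0], [0, 0, 10, 0, 0, 0], [0, 0, 14, 0, 0, 0], [-1, 3, 18, 0, 0, 0], [-2, 6, 20, 0, 0, 0], [-2, 10, 20, 0, 0, 0]]

```text
time: 17.4
tool_pos: [0.4156, -0.192, 0.2383]
eef_rot: [-179.6, 0.3, 175.2]
ft_force: [0.4, 1.1, 1.3]
width: 1.001
gripper_force: 0.0
```

```bash
python3 - <<'E'
from fit import *
s,im,d=snap("w8");print(s['tool_pos'],s['time'],s['width'],s['ft_force'])
V={}
for n in("w8","scene","top"):
    if n=="w8":p=cam("wrist",s)
    else:
        im,d=r.get_image(n);p=cam(n)
    V[n]=im;W=cloud(p,d);h=cv2.cvtColor(im,cv2.COLOR_RGB2HSV).astype(int)
    rr=np.hypot(W[...,0]-.436,W[...,1]+.289)
    b=(d>0)&(abs(h[...,0]-112)<9)&(h[...,1]>130)&(rr<.04);Q=W[b]
    if len(Q)<30: print(n,len(Q));continue
    print(n,'roll',len(Q),'z pct',np.percentile(Q[:,2],[2,50,98]).round(4))
    E_=Q[Q[:,2]>.07]
    if len(E_)>30:
        c=E_.mean(0);nv=np.linalg.svd(E_-c,full_matrices=False)[2][2];print(' end normal',(nv*np.sign(nv[2])).round(3),cv2.minEnclosingCircle((E_[:,:2]*1000).astype(np.float32)))
cv2.imwrite("pics/c8.png",np.vstack([V["w8"],cv2.resize(V["scene"][130:330,140:460],(640,400))])[::1,:,::-1][:, :][::2,::2].copy() if 0 else cv2.resize(np.vstack([V["w8"],cv2.resize(V["scene"][130:330,140:460],(640,400))]),(480,600))[:,:,::-1])
E
```

```text
[ 0.4157792  -0.18590031  0.23703789] 17.45 1.0020130489672183 [1.40733704 0.95186916 2.54232802]
w8 roll 2388 z pct [0.029  0.0752 0.0768]
 end normal [-0.008  0.009  1.   ] ((435.9004821777344, -288.7119140625), 29.77935791015625)
scene roll 659 z pct [0.0229 0.058  0.0765]
 end normal [ 0.022 -0.009  1.   ] ((440.3003845214844, -290.3438720703125), 31.133955001831055)
top 1
```

View pics/c8.png

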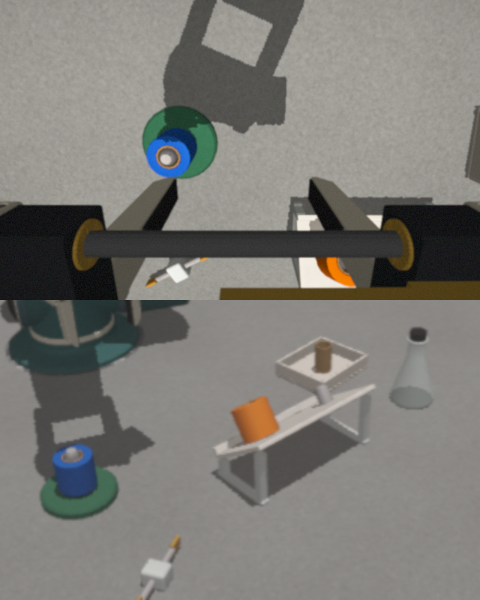

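The roll sits upright on the spindle (wrist half (168,157), scene half (75,470)), top at 76 mm, so it is fully home. The core stands in the tray (323,356), and the orange roll, flask and clamp look unmoved.

Emit:
carry_out:
  deltas:
    - [[0, 0, 0, 0, 0, 0], [0, 0, 0, 0, 0, 0], [0, 0, 0, 0, 0, 0], [0, 0, 0, 0, 0, 0]]

```text
time: 17.93
tool_pos: [0.4159, -0.1921, 0.2319]
eef_rot: [-179.8, -0.1, 175.3]
ft_force: [0.9, 0.5, -0.2]
width: 1.001
gripper_force: 0.0
```

```bash
python3 -c "
from station import r
print(r.sign_off())"
```

```text
the job is handed in; nothing more can be done
None
```

The job is handed in at about 18 s: the empty core stands in the discard tray, the blue roll sits upright and fully home on the spindle, and the orange roll, flask and clamp were not touched.

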